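# Release one spool fitting from the rocker-gate dispenser

## Task

Two identical gravity dispensers stand on the stockroom bench; one holds a brass spool fitting (thin waist, a flange at each end), the other a plain straight sleeve. On the spool's dispenser, press down the rubber paddle of the rocking lever so that its other end lifts the gate, keep it down until the spool has rolled out into the catch tray, then let the lever come back up so that the gate is shut. Do not touch the fittings or the gates, do not work the other dispenser, and leave everything else where it is.

Things in the scene. Friction and masses are not known exactly. Their poses are not given: they have to be found in the camera images.
- spool_dispenser: grey dispenser holding the spool fitting, fixed; base 345 x 160 mm. Origin on the table under the lane; +x downhill to the catch tray, +y left looking downhill. Open lane 84 mm wide, x = -100 to 110 mm, walls up to 120 mm above the table; gate at x = 104 mm. Catch tray: inside x = 110 to 223, y = -55 to 55 mm, floor 4 to 13 mm, walls 50 mm above the table. Lever along x at y = -66 mm
- sleeve_dispenser: second, identical grey dispenser holding the sleeve fitting, fixed; base 345 x 160 mm. Origin on the table under the lane; +x downhill to the catch tray, +y left looking downhill. Open lane 84 mm wide, x = -100 to 110 mm, walls up to 120 mm above the table; gate at x = 104 mm. Catch tray: inside x = 110 to 223, y = -55 to 55 mm, floor 4 to 13 mm, walls 50 mm above the table. Lever along x at y = -66 mm
- spool_paddle (a point): centre of the top of the 44 x 44 mm rubber paddle at the uphill end of the spool dispenser's lever, 120 mm from its pivot; about 144 mm above the table at rest, 90 mm fully pressed, moving almost straight down. Tilted 0.2 rad at rest (uphill edge high), 0.25 rad the other way when down. Lane walls beside it reach at most 120 mm above the table
- sleeve_paddle (a point): centre of the top of the 44 x 44 mm rubber paddle at the uphill end of the sleeve dispenser's lever, 120 mm from its pivot; about 144 mm above the table at rest, 90 mm fully pressed, moving almost straight down. Tilted 0.2 rad at rest (uphill edge high), 0.25 rad the other way when down. Lane walls beside it reach at most 120 mm above the table. Leave it alone
- spool_lever (a joint): lever of the spool dispenser, rad: 0 = at rest, gate shut; grows as the paddle is pressed; 0.45 = end stop, gate raised about 50 mm. Lets the fitting through from about 0.3. A spring shuts it when let go; pressing the paddle takes about 2 N at first, 5 N at the end
- sleeve_lever (a joint): lever of the sleeve dispenser, rad: 0 = at rest, gate shut; grows as the paddle is pressed; 0.45 = end stop, gate raised about 50 mm. Lets the fitting through from about 0.3. A spring shuts it when let go; pressing the paddle takes about 2 N at first, 5 N at the end. Leave it alone
- spool_gate (a point): steel gate bar across the lane, 4 mm thick, 112 mm long, 18 mm high, carried by the downhill end of the lever of the spool's dispenser; this point is the middle of its lower edge, between the lane walls, about 49 mm above the table when shut. Not to be touched
- sleeve_gate (a point): the same gate bar of the sleeve's dispenser; same point. Not to be touched
- spool_fitting: brass spool fitting, 76 mm long: two round flanges 40 mm across and 12 mm thick at its ends and a thin 18 mm waist between; lies across the lane (its y axis) against the gate and rolls down into the tray within about a second when the gate is up; origin at its centre
- sleeve_fitting: brass sleeve fitting, a plain straight cylinder 76 mm long, 40 mm across, no waist; lies in the other dispenser's lane against its gate; origin at its centre
- elbow: copper elbow fitting, 60 mm, lying beside a dispenser; bystander; origin at its underside
- tape_roll: white roll of thread tape, 56 mm across, 20 mm high, lying flat; bystander; origin at the underside's centre
- wrench: steel wrench, 160 mm, lying flat near the front between the dispensers; bystander; origin at mid-length, underside
- sealant_can: white can, 60 mm across, 100 mm high; bystander; origin at the underside's centre
- pipe_cap: white plastic pipe cap, 48 mm across, 32 mm high; bystander; origin at the underside's centre
- pipe_offcut: white pipe offcut standing upright, 42 mm across, 75 mm high; bystander; origin at the underside's centre
- washer_bowl: grey bowl, 90 mm across, 35 mm high; bystander; origin at the underside's centre
Things that resemble listed ones, but are neither listed nor needed, are in the scene too. Leave any green look-alike of the spool_fitting alone.

How it is judged:
By the outcome, as a careful person would: the job done as asked, in the order asked, and still so for the second after the job is handed in, with the robot touching nothing.
It also fails if it takes over 32 s, if anything falls off the work surface, if the arm or the gripper's body presses on something with over 40 N, if the wrist force passes 120 N, or if a joint passes its speed limit or range.

## Robot

A 6-joint arm with a two-finger parallel gripper is mounted at the origin on the work surface. World frame = base frame: x ahead of the robot, y to its left, z up, the work surface at z = 0. Lengths are in mm, angles in rad, forces in N, time in s.
With the tool pointing down it reaches from about 350 to 850 mm from the base axis. Payload 8.1 kg.
Tool frame: the origin (TCP) lies on the centre line of the jaws, within the pads' length; the fingertips stand 8 mm ahead of it and the grasp point (between the pads) lies 11 mm behind it; z points along the fingers, y is the direction in which the jaws open and shut (so a half turn about z gives the same grasp; the last joint's range is limited). The gripper opens to 85 mm and grips with 20 to 120 N. Pads are 22 mm wide; open, the fingers measure 114 mm over their backs; the gripper's body (76 mm by 85 mm) begins 54 mm behind the grasp point. The pads swing forward as they close: fully open they stand 13 mm farther back than shut.
Start: joints at [-1.386, 0.13, 1.488, -0, 1.523, -0.085], TCP at [159.943, -578.294, 239.292] pointing down, gripper open.
Joint ranges: [-2.96, 2.96], [-0.89, 2.26], [0.02, 2.5], [-1.34, 4.48], [0, 2.73], [-2.66, 2.66]. Speed limits (rad/s): [2.39, 2.39, 2.79, 3.14, 3.14, 3.14].

## Interface

Orientations are given as a unit quaternion [x, y, z, w].
In Python, from cell import manip, viewer gives the robot as it stands. The module is installed in compiled form; this text tells all that it offers.
- The arm moves only by the shell command python3 -m crank 'ROWS' [OPENING]. ROWS is JSON, a list of rows, each a list of 2 entries, a list of its own where there are three numbers: the shift along the tool's x, y, z in m, then the turn, a rotation vector about the tool's x, y, z in rad. A call has 1 to 5 rows; each row is the pose to reach, as a shift and turn from the pose commanded when the call began, along the tool's axes at that moment; what a row does not reach only later rows make up. A row lasts 1/8 s, in which the tool goes at most 62.5 mm and 10.7 degrees, less where a joint would pass 70% of its speed; a pose out of reach is approached as far as the arm can. A call with a gripper value outside its range is refused whole. OPENING is the closure, from 0 (fully open) to 1 (shut), set as the call begins (- or left out, the last holds). The fingers move at their own pace and stop on an object; the grip force is fixed at half the most. Time passes only in rows, so rows that repeat a pose let the fingers close. It gives the time, the measured TCP pose, the force and the opening at its end, in the units of the state.
- manip.observe(): the state, without advancing time (a new reading comes with each control period).
- viewer.capture(name): name is "side" or "top" or "wrist"; returns a dict with "frame" (400x640x3 uint8, red, green, blue), "z_map" (400x640 float32, mm along the optical axis (not along the pixel's ray), 0 where there is no reading), "intrinsics" (3x3 intrinsics, pixels), "k1" (the pictures are not rectified: a ray, as slopes to the right and down, at radius r is drawn at 1 + k1 r^2 times it, then the intrinsics apply), "rvec" (rotation vector, rad) and "tvec" (3), from world to camera coordinates, as OpenCV has them; the wrist camera has in their place "T_tool_cam" (4x4, takes a point from camera to tool coordinates, whose origin is the TCP and whose axes are the flange's). Camera axes: x right, y down, z forward; pixel columns grow to the right and rows downward; lengths in mm; the calibration is good to about 2 mm. A picture is of the moment at which its call begins: read the wrist's pose just before it.
- manip.finish_job(): hands the job in, once; it reports no verdict.
The state is a dict: "clock": time; "q": joint angles; "joint_vel": joint speeds; "tau": joint torques, N m; "tcp_pos": TCP position; "tcp_rot": TCP orientation; "ft_force": force on the tool from outside, world axes, zero at the start; "torque": the same for the moment, N m; "width": finger opening in mm.
Only numpy, scipy, OpenCV 4.12 (cv2) and the standard library are available. Lean on these libraries where they do the work, as an engineer would, in place of code of your own. Each camera call takes 0.05 s, during which the arm holds its last target.

## Working session

There is one attempt and no reset: what is moved stays moved. The work goes in short steps, Python scripts to look and compute and a shell command to move; the robot and the scene stay as the last step left them, time stands still between calls to the robot, and variables do not carry over. Pictures are saved under pics/ and viewed, and the job is handed in when it is done.

```bash
mkdir -p pics; ls; python3 - <<'E'
from cell import manip, viewer
import cv2,pickle
s=manip.observe();print(s)
for n in ["side","top","wrist"]:
    d=viewer.capture(n);pickle.dump(d,open(f'{n}0.pkl','wb'))
    cv2.imwrite(f'pics/{n}0.png',d['frame'][:,:,::-1]);print(n,{k:v for k,v in d.items() if k not in('frame','z_map')})
E
```

```text
pics
{'clock': 0.0, 'q': array([-1.38639585e+00,  1.31157974e-01,  1.48926956e+00,  8.32771604e-06,
        1.52300183e+00, -8.54130722e-02]), 'joint_vel': array([-0.00073395,  0.00080254,  0.00034588,  0.00026019,  0.00022767,
       -0.00094358]), 'tau': array([ 2.92750432e-03, -5.69394028e+01, -5.00546014e+01,  1.18887447e-04,
        1.45796745e-02, -3.49170523e-05]), 'tcp_pos': array([ 159.85028594, -577.76443257,  238.25165978]), 'tcp_rot': array([ 9.90913484e-01,  1.34497675e-01, -4.12805255e-05, -9.17438538e-04]), 'ft_force': array([-0.33023553,  0.56385096, -0.80620562]), 'torque': array([-0.01259171,  0.00261008, -0.00943358]), 'width': 85.32466898346595}
side {'intrinsics': array([[404.93738496,   0.        , 316.90240629],
       [  0.        , 404.93738496, 204.08926317],
       [  0.        ,   0.        ,   1.        ]]), 'k1': -0.09457381798731541, 'rvec': array([ 0.55260306, -2.69801738,  1.16770726]), 'tvec': array([ 469.43816708,  216.54741262, 1088.68999678])}
top {'intrinsics': array([[429.12772219,   0.        , 314.89726355],
       [  0.        , 429.12772219, 200.15564723],
       [  0.        ,   0.        ,   1.        ]]), 'k1': -0.0972271117404806, 'rvec': array([ 2.14300017, -2.13941922,  0.14635139]), 'tvec': array([   3.10258381,  526.0221888 , 1417.96156874])}
wrist {'intrinsics': array([[349.37795396,   0.        , 321.89863902],
       [  0.        , 349.37795396, 194.85861668],
       [  0.        ,   0.        ,   1.        ]]), 'k1': -0.05725629236733981, 'T_tool_cam': array([[ 5.98469749e-04, -9.45282945e-01, -3.26251125e-01,
         8.30076719e+01],
       [ 9.99999228e-01,  9.20959084e-04, -8.34012842e-04,
         1.00019145e+00],
       [ 1.08884205e-03, -3.26250374e-01,  9.45282766e-01,
        -1.33874660e+02],
       [ 0.00000000e+00,  0.00000000e+00,  0.00000000e+00,
         1.00000000e+00]])}
```

View pics/top0.png

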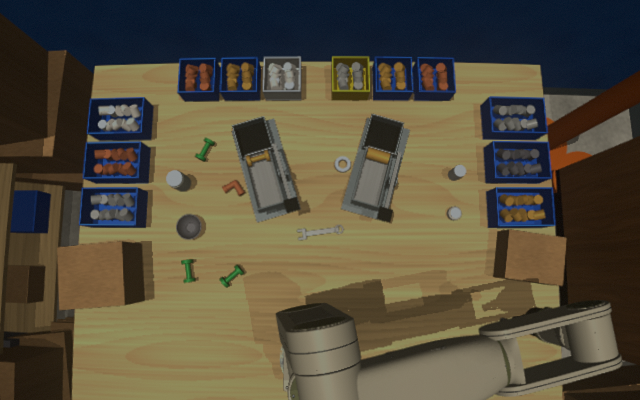

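View pics/side0.png

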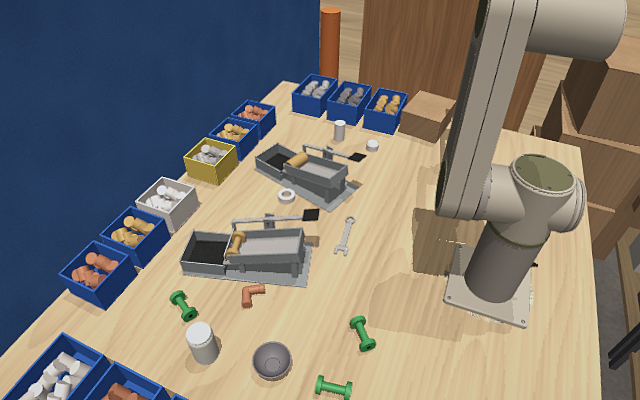

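View pics/wrist0.png

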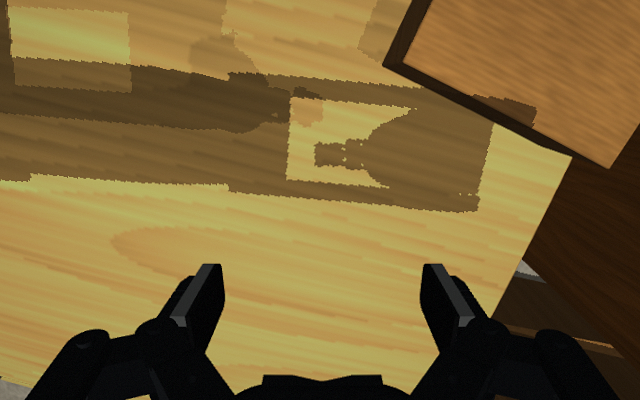

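The side view shows two dispensers. The fitting at (237,243) seems to have a waist, and the one at (298,159) seems plain. I'll enlarge both in each view to confirm.

```bash
python3 - <<'E'
import cv2,numpy as np
t=cv2.imread('pics/top0.png');s=cv2.imread('pics/side0.png')
r=lambda i,x0,y0,x1,y1:cv2.resize(i[y0:y1,x0:x1],(400,300),interpolation=cv2.INTER_CUBIC)
im=np.vstack([np.hstack([r(t,225,110,305,170),r(t,340,110,420,170)]),np.hstack([r(s,200,205,280,265),r(s,260,130,340,190)])])
cv2.imwrite('pics/crop0.png',im)
im=np.vstack([np.hstack([r(t,240,160,320,220),r(t,340,160,420,220)]),np.hstack([r(s,260,190,340,250),r(s,310,130,390,190)])])
cv2.imwrite('pics/crop1.png',im)
E
```

```text
(no output)
```

View pics/crop0.png

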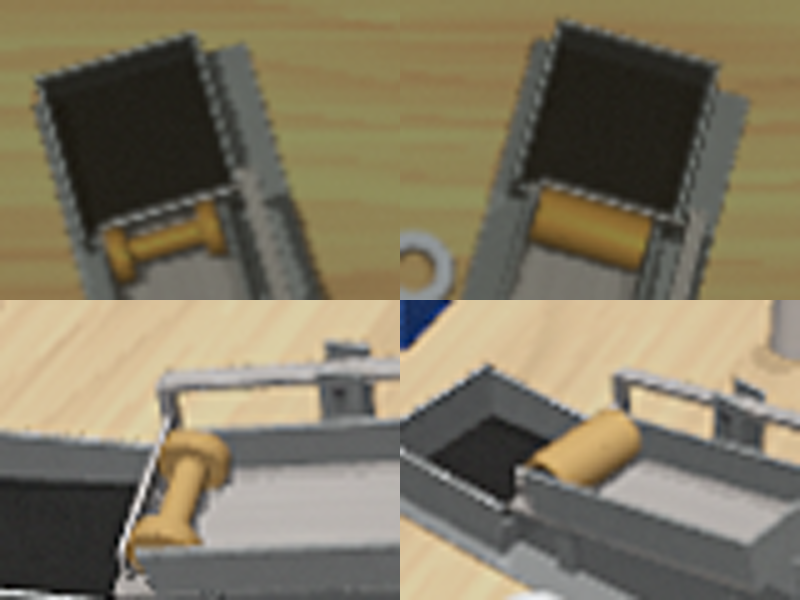

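View pics/crop1.png

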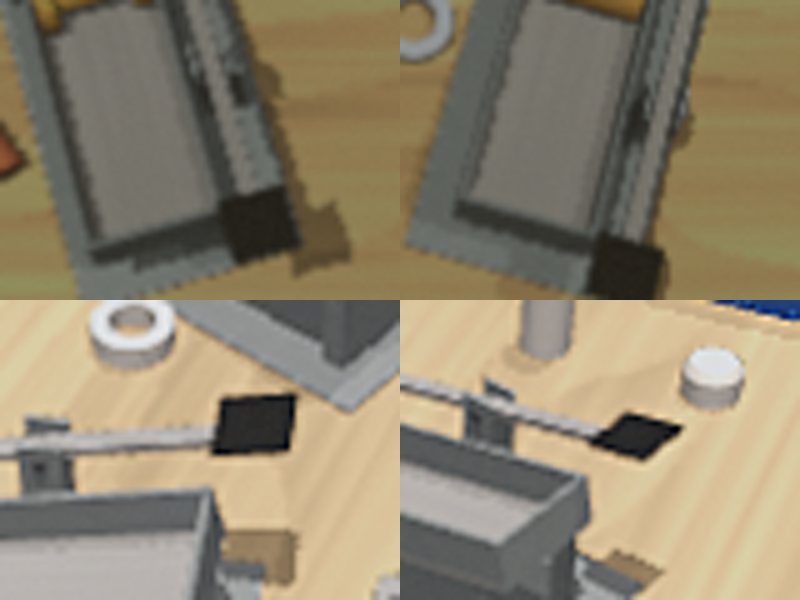

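There are two candidates: the brass fitting at top (259,158), in the left dispenser, and the one at top (378,156), in the right. The enlarged crops show flanges and a thin waist on the left one and a plain cylinder on the right, so the left dispenser is the spool's. Its black paddle is at top about (292,205) and side about (311,215). The green dumbbells are look-alikes. Next I'll measure the paddle.

```bash
cat > h.py <<'E'
import cv2,numpy as np,pickle
from scipy.spatial.transform import Rotation as R
def ray(d,px):
    K=d['intrinsics'];p=np.array(px,float)
    u=np.array([(p[0]-K[0,2])/K[0,0],(p[1]-K[1,2])/K[1,1]])
    v=u.copy()
    for _ in range(30): v=u/(1+d['k1']*(v@v))
    return np.array([v[0],v[1],1.])
def world(d,px,pose=None):
    r=ray(d,px)
    if pose is None:
        Rm=cv2.Rodrigues(d['rvec'])[0];return -Rm.T@d['tvec'],Rm.T@r
    T=d['T_tool_cam'];Rw=R.from_quat(pose[1]).as_matrix()
    return pose[0]+Rw@T[:3,3],Rw@T[:3,:3]@r
def plane(d,px,z,pose=None):
    o,v=world(d,px,pose);return o+v*(z-o[2])/v[2]
def depth(d,px,pose=None):
    o,v=world(d,px,pose);return o+v*d['z_map'][int(round(px[1])),int(round(px[0]))]
def tri(a,b):
    A=[];B=[]
    for o,v in(a,b):
        v=v/np.linalg.norm(v);P=np.eye(3)-np.outer(v,v);A.append(P);B.append(P@o)
    return np.linalg.solve(sum(A),sum(B))
def dark(d,box,th=60):
    x0,y0,x1,y1=box;g=d['frame'][y0:y1,x0:x1].max(2)
    m=(g<th).astype(np.uint8);n,l,st,c=cv2.connectedComponentsWithStats(m,connectivity=4)
    k=1+np.argmax(st[1:,4]);return c[k]+[x0,y0],st[k,4],(l==k),(x0,y0)
E
python3 - <<'E'
from h import *
t=pickle.load(open('top0.pkl','rb'));s=pickle.load(open('side0.pkl','rb'))
for n,bt,bs in(('spool',(278,190,308,218),(298,205,322,224)),('sleeve',(372,200,400,224),(345,148,370,166))):
    a=dark(t,bt,50);b=dark(s,bs,50);print(n,a[:2],b[:2])
    print(' tri',tri(world(t,a[0]),world(s,b[0])),'plane',plane(t,a[0],144),plane(s,b[0],144))
    for d,q in((t,a),(s,b)):
        ys,xs=np.nonzero(q[2]);o=q[3]
        P=np.array([depth(d,(x+o[0],y+o[1])) for x,y in zip(xs,ys)]);print(' depth med',np.median(P,0))
# base corners/lane direction: tray corners inside top at z=50? fitting centroid etc.
def fit(d,box):
    x0,y0,x1,y1=box;h=cv2.cvtColor(d['frame'][y0:y1,x0:x1],cv2.COLOR_RGB2HSV)
    m=(h[...,1]>150)&(h[...,2]>90)&(h[...,0]<30);ys,xs=np.nonzero(m);return xs.mean()+x0,ys.mean()+y0
for bt in((245,148,274,168),(364,146,392,166)):
    c=fit(t,bt);print(c,plane(t,c,75))
# trays: dark in top
for bt in((230,115,275,155),(360,110,408,153)):
    a=dark(t,bt,60);ys,xs=np.nonzero(a[2]);r=cv2.minAreaRect(np.float32(np.c_[xs,ys]+np.array(a[3])))
    print(r,[plane(t,p,50).round() for p in cv2.boxPoints(r)],plane(t,a[0],10))
E
```

```text
spool (array([290.68181818, 204.26704545]), np.int32(176)) (array([310.59375, 214.475  ]), np.int32(160))
 tri [496.80648572  78.96479612 141.77843326] plane [497.36335673  79.05412062 144.        ] [495.00855099  80.90774723 144.        ]
 depth med [498.38266278  78.26826402 142.18999254]
 depth med [495.62068447  79.70005194 142.7610005 ]
sleeve (array([384.33540373, 213.7515528 ]), np.int32(161)) (array([356.69879518, 156.75903614]), np.int32(83))
 tri [ 467.41984249 -215.5223729   140.15564582] plane [ 467.64256057 -214.79780952  144.        ] [ 465.33328565 -210.56470063  144.        ]
 depth med [ 466.98731135 -214.70930971  142.30787668]
 depth med [ 465.60674455 -211.51071572  142.69116459]
(np.float64(257.42477876106193), np.float64(157.69911504424778)) [665.09100756 197.68182262  75.        ]
(np.float64(377.7224880382775), np.float64(155.10526315789474)) [ 674.12052604 -207.48584202   75.        ]
((251.81654357910156, 136.0550537109375), (30.45887565612793, 31.22513771057129), 73.3007583618164) [array([785., 292.,  50.]), array([817., 188.,  50.]), array([712., 155.,  50.]), array([681., 258.,  50.])] [760.85552325 229.25135366  10.        ]
((382.03155517578125, 135.7865447998047), (32.59902572631836, 35.11487579345703), 15.5241117477417) [array([ 704., -156.,   50.]), array([ 826., -191.,   50.]), array([ 795., -300.,   50.]), array([ 674., -264.,   50.])] [ 768.94615743 -236.73827293   10.        ]
```

The spool paddle's top centre is at about (497, 79.5, 143), and the two views agree within 2 mm. The dispenser yaw is about 0.3 rad and the tool's x axis is already close to that. I'll close the gripper and move across at height.

```bash
python3 -m crank '[[[0.04,-0.044,0],[0,0,0]],[[0.08,-0.088,0],[0,0,0]],[[0.12,-0.131,0],[0,0,0]],[[0.16,-0.175,0],[0,0,0]],[[0.2,-0.218,0],[0,0,0]]]' 1; cat > left.py <<'E'
from cell import manip
from h import *
s=manip.observe();M=R.from_quat(s['tcp_rot']).as_matrix()
print(s['clock'],s['tcp_pos'].round(1),s['ft_force'].round(1),s['width'].round(1),'tool shift to paddle+40mm tip clearance',(M.T@(np.array([497,79.5,143+8+40])-s['tcp_pos'])).round(1))
print(M.round(3).tolist())
E
python3 left.py
```

```text
clock: 0.78
tcp_pos: [295.0, -313.0, 239.1]
tcp_rot: [0.991, 0.134, 0.0, -0.0]
ft_force: [1.1, 0.3, 0.2]
width: 0.2Traceback (most recent call last):
  File "left.py", line 4, in <module>
    print(s['clock'],s['tcp_pos'].round(1),s['ft_force'].round(1),s['width'].round(1),'tool shift to paddle+40mm tip clearance',(M.T@(np.array([497,79.5,143+8+40])-s['tcp_pos'])).round(1))
                                                                  ^^^^^^^^^^^^^^^^
AttributeError: 'float' object has no attribute 'round'
```

```bash
sed -i "s/s\['width'\].round(1)/round(s['width'],1)/" left.py; python3 -m crank '[[[0.04,-0.044,0],[0,0,0]],[[0.08,-0.088,0],[0,0,0]],[[0.12,-0.131,0],[0,0,0]],[[0.16,-0.175,0],[0,0,0]],[[0.2,-0.218,0],[0,0,0]]]'; python3 left.py
```

```text
clock: 1.4
tcp_pos: [429.7, -49.5, 239.4]
tcp_rot: [0.991, 0.135, 0.0, 0.0]
ft_force: [0.2, -0.9, 0.1]
width: -0.1
1.4 [429.7 -49.5 239.4] [ 0.2 -0.9  0.1] -0.1 tool shift to paddle+40mm tip clearance [  99.2 -106.5   48.4]
[[0.964, 0.267, 0.001], [0.267, -0.964, -0.0], [0.0, 0.0, -1.0]]
```

```bash
python3 -m crank '[[[0.033,-0.036,0],[0,0,0]],[[0.066,-0.071,0],[0,0,0]],[[0.099,-0.1065,0.01],[0,0,0]],[[0.099,-0.1065,0.02],[0,0,0]],[[0.099,-0.1065,0.02],[0,0,0]]]'; python3 left.py; python3 - <<'E'
from cell import manip, viewer
from h import *
s=manip.observe()
d=viewer.capture('wrist');pickle.dump((d,(s['tcp_pos'],s['tcp_rot'])),open('w1.pkl','wb'));cv2.imwrite('pics/wrist1.png',d['frame'][:,:,::-1])
d=viewer.capture('side');pickle.dump(d,open('side1.pkl','wb'));cv2.imwrite('pics/side1.png',cv2.resize(d['frame'][60:310,140:460,::-1],(800,600)))
E
```

```text
clock: 2.02
tcp_pos: [495.3, 77.5, 217.8]
tcp_rot: [0.991, 0.135, -0.002, 0.0]
ft_force: [-0.7, 0.6, 1.6]
width: -0.2
2.025 [495.3  77.5 217.8] [-0.7  0.6  1.6] -0.2 tool shift to paddle+40mm tip clearance [ 2.3 -1.5 26.8]
[[0.964, 0.267, -0.003], [0.267, -0.964, -0.001], [-0.003, -0.0, -1.0]]
```

View pics/wrist1.png

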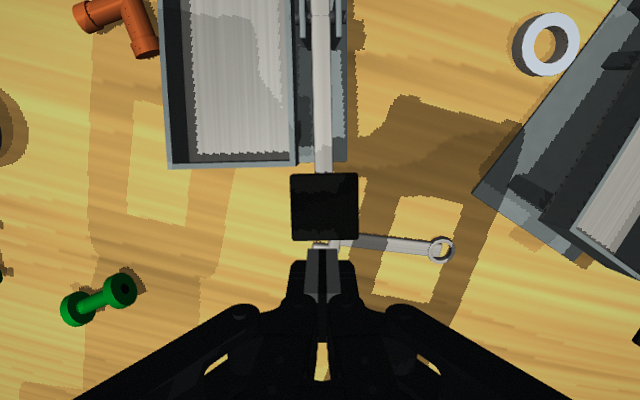

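View pics/side1.png

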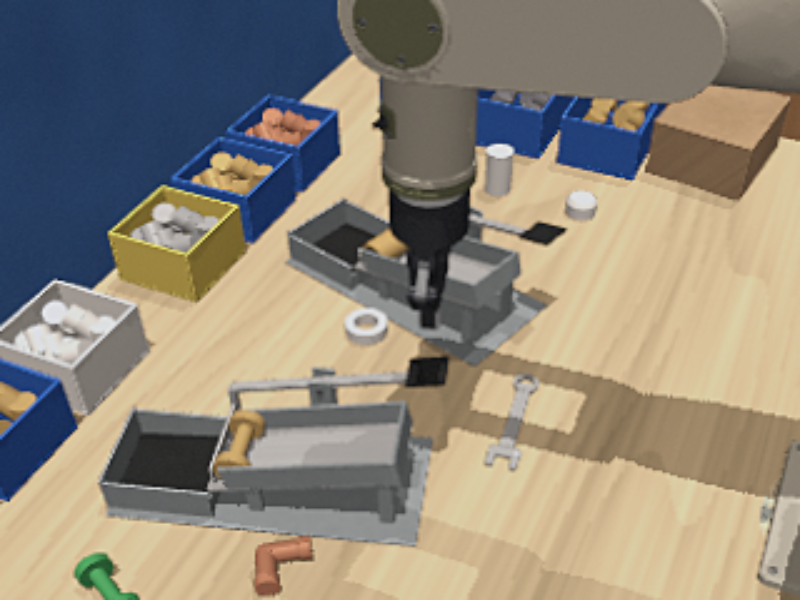

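The wrist view shows the paddle at (291–358, 173–240), centred on about (324,207), with the closed fingertip just short of it at (321,248). The side view confirms the fingertip hovers above the spool dispenser's paddle. I'll check the paddle centre using the wrist camera.

```bash
python3 - <<'E'
from h import *
d,p=pickle.load(open('w1.pkl','rb'))
a=dark(d,(284,165,366,242),50);print(a[:2]);print(plane(d,(324.5,206.5),143,p),depth(d,(324.5,206.5),p))
for c in((296,178),(353,178),(296,235),(353,235)):print(c,depth(d,c,p).round(1))
print('tip proj chk', depth(d,(321,251),p))
E
```

```text
(array([324.36603943, 206.27105735]), np.int32(4464))
[498.69679695  75.86884926 143.        ] [498.221226    75.727784   141.71614796]
(296, 178) [511.1  98.1 139.4]
(353, 178) [521.   63.5 140.2]
(296, 235) [476.   88.7 146.5]
(353, 235) [486.4  53.4 147.6]
tip proj chk [505.01958789  79.65905503 215.41614509]
```

The wrist estimate is (498, 76), against (497, 79.5) from the fixed cameras, so the tool is centred well enough. Descending to about 10 mm above the paddle.

```bash
python3 -m crank '[[[0.002,0,0.02],[0,0,0]],[[0.002,0,0.04],[0,0,0]],[[0.002,0,0.05],[0,0,0]],[[0.002,0,0.055],[0,0,0]],[[0.002,0,0.055],[0,0,0]]]'; python3 left.py
```

```text
clock: 2.75
tcp_pos: [498.4, 77.8, 164.7]
tcp_rot: [0.991, 0.134, 0.0, 0.0]
ft_force: [0.1, -0.5, 1.1]
width: -0.1
2.75 [498.4  77.8 164.7] [ 0.1 -0.5  1.1] -0.1 tool shift to paddle+40mm tip clearance [ -0.9  -2.  -26.3]
[[0.964, 0.266, 0.0], [0.266, -0.964, -0.0], [0.0, 0.0, -1.0]]
```

```bash
python3 -m crank '[[[0,0,0.006],[0,0,0]],[[0,0,0.012],[0,0,0]],[[0,0,0.018],[0,0,0]],[[0,0,0.024],[0,0,0]],[[0,0,0.024],[0,0,0]]]'; python3 left.py
```

```text
clock: 3.38
tcp_pos: [498.0, 78.1, 139.6]
tcp_rot: [0.991, 0.134, -0.0, -0.0]
ft_force: [0.3, 0.5, -0.4]
width: -0.3
3.375 [498.   78.1 139.6] [ 0.3  0.5 -0.4] -0.3 tool shift to paddle+40mm tip clearance [ -0.6  -1.6 -51.4]
[[0.964, 0.267, -0.001], [0.267, -0.964, 0.0], [-0.001, -0.0, -1.0]]
```

Force is still near zero where I expected about 2 N, so I'll check with a picture before continuing.

```bash
cat > look.py <<'E'
import sys
from cell import manip, viewer
from h import *
n=sys.argv[1];s=manip.observe();print(s['clock'],s['tcp_pos'].round(1),s['ft_force'].round(1))
d=viewer.capture('side');w=viewer.capture('wrist')
a=cv2.resize(d['frame'][170:290,170:330,::-1],(400,300),interpolation=cv2.INTER_CUBIC)
b=cv2.resize(w['frame'][:,:,::-1],(400,250))
b=cv2.copyMakeBorder(b,0,50,0,0,cv2.BORDER_CONSTANT)
cv2.imwrite(f'pics/{n}.png',cv2.resize(np.hstack([a,b]),(800,300)))
E
python3 look.py l1
```

```text
3.375 [498.   78.1 139.6] [ 0.3  0.5 -0.4]
```

View pics/l1.png

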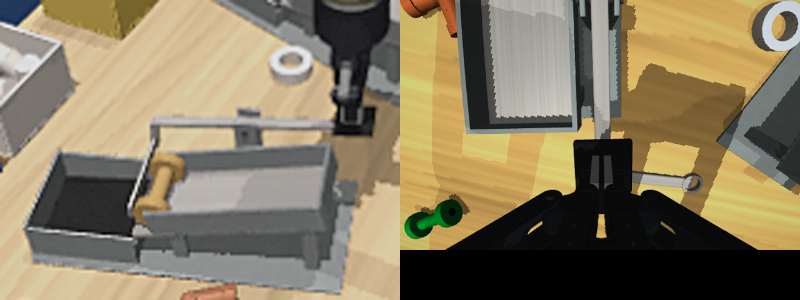

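The tip is in contact at the paddle's centre and the lever is already about level, which is partway down. The low force reading is just noise. I'll keep pressing to near the end stop.

```bash
python3 -m crank '[[[0,0,0.008],[0,0,0]],[[0,0,0.017],[0,0,0]],[[0,0,0.026],[0,0,0]],[[0,0,0.035],[0,0,0]],[[0,0,0.037],[0,0,0]]]'; python3 look.py l2
```

```text
clock: 4.1
tcp_pos: [498.7, 78.2, 102.9]
tcp_rot: [0.991, 0.134, 0.0, -0.0]
ft_force: [-0.3, 0.4, 6.2]
width: 0.1
4.1 [498.7  78.2 102.9] [-0.3  0.4  6.2]
```

View pics/l2.png

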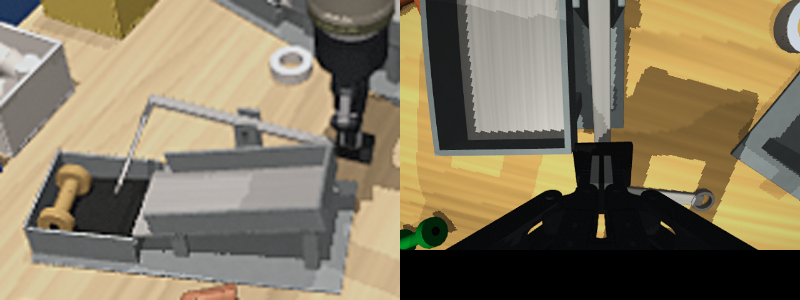

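The gate is up and the spool is already at the far end of the catch tray. I'll hold briefly so it settles, then let the lever rise slowly.

```bash
python3 -m crank '[[[0,0,0],[0,0,0]],[[0,0,0],[0,0,0]],[[0,0,0],[0,0,0]],[[0,0,0],[0,0,0]],[[0,0,0],[0,0,0]]]'; python3 look.py l3
```

```text
clock: 4.82
tcp_pos: [498.6, 78.2, 103.6]
tcp_rot: [0.991, 0.134, 0.0, -0.0]
ft_force: [-0.7, -0.5, 5.1]
width: 0.2
4.825 [498.6  78.2 103.6] [-0.7 -0.5  5.1]
```

View pics/l3.png

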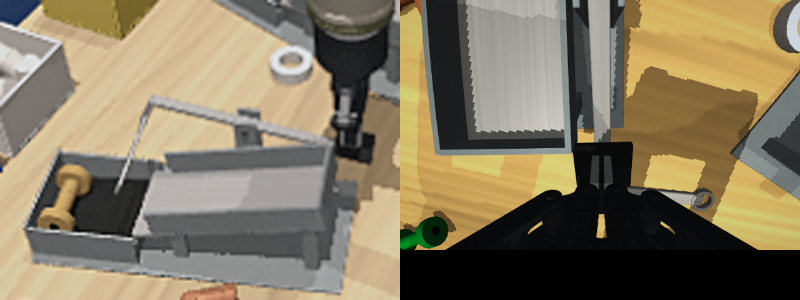

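The spool is at rest against the tray's far wall, clear of the gate. Raising now.

```bash
python3 -m crank '[[[0,0,-0.01],[0,0,0]],[[0,0,-0.02],[0,0,0]],[[0,0,-0.03],[0,0,0]],[[0,0,-0.04],[0,0,0]],[[0,0,-0.05],[0,0,0]]]'; python3 -m crank '[[[0,0,-0.02],[0,0,0]],[[0,0,-0.05],[0,0,0]],[[0,0,-0.09],[0,0,0]],[[0,0,-0.12],[0,0,0]],[[0,0,-0.12],[0,0,0]]]'; python3 -m crank '[[[0,0,0],[0,0,0]],[[0,0,0],[0,0,0]],[[0,0,0],[0,0,0]],[[0,0,0],[0,0,0]]]'; python3 look.py l4; python3 - <<'E'
from cell import viewer
import cv2,numpy as np,pickle
d=viewer.capture('side');cv2.imwrite('pics/side2.png',d['frame'][:,:,::-1])
o=pickle.load(open('side0.pkl','rb'))
df=np.abs(d['frame'].astype(int)-o['frame']).max(2);cv2.imwrite('pics/diff.png',(df>40).astype(np.uint8)*255)
E
```

```text
clock: 5.55
tcp_pos: [498.5, 78.3, 154.1]
tcp_rot: [0.991, 0.135, 0.0, -0.0]
ft_force: [0.5, -1.1, -0.3]
width: -0.1
clock: 6.18
tcp_pos: [499.4, 78.2, 276.4]
tcp_rot: [0.991, 0.135, 0.002, 0.0]
ft_force: [0.5, 0.1, -0.6]
width: -0.1
clock: 6.68
tcp_pos: [498.0, 78.1, 272.7]
tcp_rot: [0.991, 0.134, -0.0, -0.0]
ft_force: [-0.0, -0.3, 0.3]
width: 0.0
6.675 [498.   78.1 272.7] [-0.  -0.3  0.3]
```

View pics/l4.png

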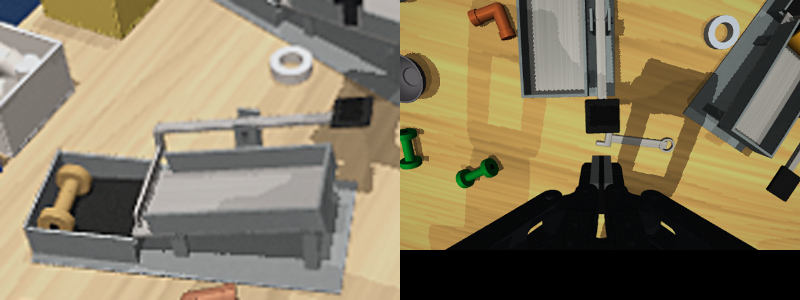

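View pics/side2.png

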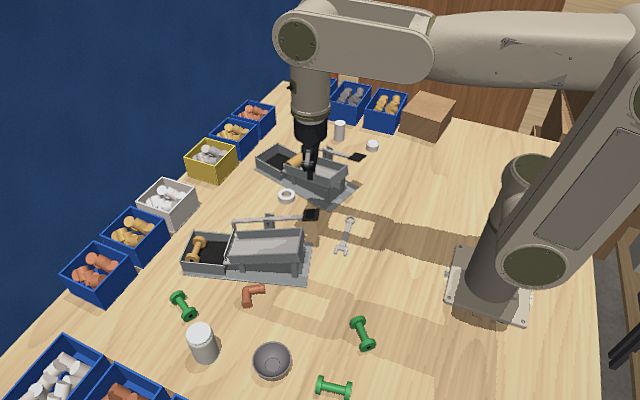

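View pics/diff.png

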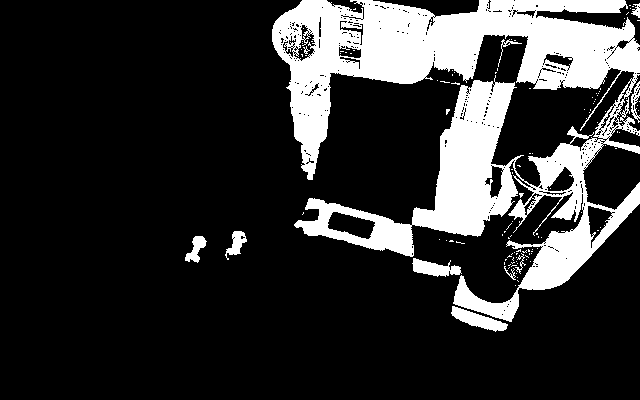

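In the side view the spool is at rest in the catch tray at (197,249). The lever and gate match the first picture, so the gate is shut. Only the arm, its shadow and the spool have changed. Handing in.

```bash
python3 -c "
from cell import manip
print(manip.finish_job())"
```

```text
the job is handed in; nothing more can be done
None
```

The spool is in its catch tray, the gate is shut, and I handed the job in at about 6.8 s of robot time. I chose the left dispenser because its fitting has flanges and a thin waist. With the gripper shut, I pressed that dispenser's paddle down about 50 mm at roughly 5–6 N. I held it until the spool came to rest, then raised the tool slowly so the lever came back up.

- **Last checks:** The final side picture shows the spool resting in the tray. Lever and gate match the first picture, and apart from the spool only the arm and its shadow differ. The robot was about 130 mm clear of the paddle, with wrist force near zero. The arm's outline covers part of the other dispenser in that view; the parts not covered look unchanged.
- **Disagreements:** The wrist camera put the paddle centre about 4 mm from the fixed cameras' estimate, well within the 44 mm pad. The force sensor read about zero during the first part of the press, but the picture showed contact.

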